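# Stack two tube carriers on a rotator's splined hub, tabs opposite

### The arm

A 6-joint arm with a two-finger parallel gripper is mounted at the origin on the work surface. World frame = base frame: x ahead of the robot, y to its left, z up, the work surface at z = 0. Lengths are in m, angles in rad, forces in N, time in s.
With the tool pointing down it reaches from about 0.35 to 0.975 m from the base axis. Payload 4.9 kg.
Tool frame: the origin (TCP) lies at the very end of the fingers, on their centre line; the grasp point (between the pads) lies 19 mm behind it (tcp_to_grasp is the distance from the TCP to the grasp point, in m); z points along the fingers, y is the direction in which the jaws open and shut (so a half turn about z gives the same grasp; the last joint's range is limited). The gripper opens to 85 mm and grips with 20 to 120 N. Pads are 22 mm wide; open, the fingers measure 114 mm over their backs; the gripper's body (76 mm by 85 mm) begins 54 mm behind the grasp point. The pads swing forward as they close: fully open they stand 13 mm farther back than shut.
Start: joints at [-1.24, 0.053, 1.613, -0, 1.476, -0.119], TCP at [0.272, -0.563, 0.198] pointing down, gripper open.
Joint ranges: [-3.01, 3.01], [-1.01, 2.22], [0.06, 2.58], [-1.02, 4.17], [0.09, 2.62], [-3.14, 3.14]. Speed limits (rad/s): [2.57, 2.57, 3.14, 3.14, 3.14, 3.14].

### API

Orientations are given as a unit quaternion [x, y, z, w].
In Python, from bench import get_state, snapshot, job_done, tcp_to_grasp gives the robot as it stands.
- The arm moves only by the shell command python3 -m inch 'ROWS' [FORCE]. ROWS is a JSON object of lists of equal length, an entry for each row: "turn": the turn, a rotation vector about the tool's x, y, z in units of 6 degrees (1.0 is 6 degrees), a list of three; "linear": the shift along the tool's x, y, z in units of 25 mm (1.0 is 25 mm), a list of three; "fingers": the finger opening in mm, from 0 to 85.4. In form: {"turn": [[wx, wy, wz], ...], "linear": [[tx, ty, tz], ...], "fingers": [fingers, ...]}. A call has 1 to 8 rows; each row is the pose to reach, as a shift and turn from the pose measured when the call began, along the tool's axes at that moment; what a row does not reach only later rows make up. A row lasts 1/8 s, in which the tool goes at most 62.5 mm and 10.7 degrees, less where a joint would pass 70% of its speed; a pose out of reach is approached as far as the arm can. A call with a gripper value outside its range is refused whole. The fingers move at their own pace and stop on an object; FORCE is the grip in N (left out, the last holds). Time passes only in rows, so rows that repeat a pose let the fingers close. It gives the time, the measured TCP pose, the force and the opening at its end, in the units of the state.
- get_state(): the state, without advancing time (a new reading comes with each control period).
- snapshot(name): name is "side" or "top"; returns a dict with "frame" (400x640x3 uint8, red, green, blue), "depth" (400x640 float32, m along the optical axis (not along the pixel's ray), 0 where there is no reading), "fx", "fy", "cx", "cy" (pixels), "cam_to_world" (4x4, takes a point from camera to world coordinates). Camera axes: x right, y down, z forward; pixel columns grow to the right and rows downward; lengths in m; the calibration is good to about 2 mm. A picture is of the moment at which its call begins.
- job_done(): hands the job in, once; it reports no verdict.
The state is a dict: "clock": time; "joint_positions": joint angles; "joint_velocities": joint speeds; "joint_torque": joint torques, N m; "eef_pos": TCP position; "tool_rot": TCP orientation; "force": force on the tool from outside, world axes, zero at the start; "ft_torque": the same for the moment, N m; "finger_gap": opening from 0.0 (shut) to 1.0 (fully open).
Only numpy, scipy, OpenCV 4.12 (cv2) and the standard library are available. Lean on these libraries where they do the work, as an engineer would, in place of code of your own. Each camera call takes 0.05 s, during which the arm holds its last target. There are 200 camera calls.

### The job

Load the tube rotator: slide the large-tube carrier down over its upright splined hub until it clicks fully home on the flange, its tab pointing roughly to the side with the dial, then slide the small-tube carrier down on top of it, fully home, with its tab pointing the opposite way so that the rotor is balanced. The splines are soft, so feel for them: rest the carrier lightly on the hub, turn it until its teeth drop between the splines, and push it home without ever bearing on the hub or the other carrier with more than about 30 N. Let go of both carriers and leave the rack, the well block, the bottle and the notebook where they are.

Things in the scene. Friction and masses are not known exactly. Their poses are not given: they have to be found in the camera images.
- drive: Tube rotator, fixed to the bench: white foot 150 x 130 x 38 mm, a fork with two black knobs and a round grey drive head, on it an upright aluminium splined hub. Origin under the middle of the foot, on the hub's axis; z up; a black dial, display and switch are along the -x edge of the foot's top (the dial's side), the cable leaves at +x. All but the hub lies lower than the flange.
- drive_seat (a point): On the hub's axis, on top of its flange (52 mm across), 86 mm above the bench; the first carrier's underside ends here, the second's on the first one's collar, 30 mm higher. Axes as the drive's. The hub was left at some angle, which no entry tells, so a carrier can seldom go straight down; the gear train holds it there up to about 0.3 N m.
- hub_tip (a point): Top of the hub, 66 mm above drive_seat. Above the seat: six splines from 0 to 54 mm, 60 degrees apart, 5.5 mm wide, 32 mm across their tops, on a 22 mm core; the bare core goes on as a pilot nose to 60 mm, then tapers to 14 mm across at 66 mm. A carrier's teeth slide in the grooves with 1.3 mm to spare on each flank (about 6 degrees either way), 0.9 mm on the core.
- hub_balls (a point): On the hub's axis, 42 mm above drive_seat: height of two sprung balls in two opposite grooves; a second pair sits 12 mm above drive_seat. A carrier's teeth must be pushed past each pair with roughly 8 N (up to 15 N if held askew) until they click; the carrier's weight alone does not do it. The first carrier passes both pairs, the second the upper one only, which it meets about 9 mm below the top of the splines.
- big_center (a point): Large-tube carrier, off-white plastic, about 70 g, lying flat on the bench, collar up: a ring 64 mm across, 6 mm thick, with a round grip collar on it (44 mm outside, 36 mm bore, 24 mm tall; 30 mm tall in all) and one flat 6 mm thick tab, 64 mm wide, ending 82 mm from the axis, with two 18 mm holes. This point: on the axis, half-way up, 15 mm above the underside. z up, x from the axis along the tab.
- big_tab (a point): Point on the large-tube carrier's tab, 58 mm from the axis along x, 3 mm above the underside. Axes as big_center.
- big: The large-tube carrier: origin on its axis at the underside, axes as big_center. Six inward teeth in its bore, from the underside to 8 mm up, 4.4 mm wide, tips on a 24 mm circle, lie at 30, 90, 150, 210, 270 and 330 degrees from the tab.
- small_center (a point): Small-tube carrier, off-white plastic, about 60 g, lying flat on the bench, collar up: a ring 64 mm across, 6 mm thick, with a round grip collar on it (44 mm outside, 36 mm bore, 24 mm tall; 30 mm tall in all) and one flat 6 mm thick tab, 56 mm wide, ending 74 mm from the axis, with five 11 mm holes. This point: on the axis, half-way up, 15 mm above the underside. z up, x from the axis along the tab.
- small_tab (a point): Point on the small-tube carrier's tab, 58 mm from the axis along x, 3 mm above the underside. Axes as small_center.
- small: The small-tube carrier: origin on its axis at the underside, axes as small_center. Six inward teeth in its bore, from the underside to 8 mm up, 4.4 mm wide, tips on a 24 mm circle, lie at 30, 90, 150, 210, 270 and 330 degrees from the tab.
- rack: Yellow tube rack with blue-capped tubes, 100 x 200 x 55 mm (82 mm to the caps); origin under its middle. To be left alone.
- wellblock: Yellow 96-well block, 86 x 128 x 30 mm; origin under its middle. To be left alone.
- bottle: Glass bottle with a blue cap, 60 mm across, 115 mm tall; origin under its middle. To be left alone.
- notebook: Closed spiral notebook, 150 x 107 x 13 mm; origin under its middle. To be left alone.
Mind the look-alikes: they are no part of the job. What is shaped like the big but blue, purple or turquoise is not meant.

How it is judged:
By the outcome, as a careful person would: the job done as asked, in the order asked, and still so for the second after the job is handed in, with the robot touching nothing.
It also fails if it takes over 72 s, if anything falls off the work surface, if the arm or the gripper's body presses on something with over 40 N, if the wrist force passes 120 N, or if a joint passes its speed limit or range.

## Working session

There is one attempt and no reset: what is moved stays moved. The work goes in short steps, Python scripts to look and compute and a shell command to move; the robot and the scene stay as the last step left them, time stands still between calls to the robot, and variables do not carry over. Pictures are saved under pics/ and viewed, about 8 in all and at most 12, crops included, and the job is handed in when it is done.

```bash
mkdir -p pics; ls; cat > h.py <<'E'
import numpy as np, cv2, json
from bench import get_state, snapshot, job_done, tcp_to_grasp
from scipy.spatial.transform import Rotation as R
def snap(name,tag):
    s=snapshot(name); np.savez('/tmp/'+tag,**s); cv2.imwrite('pics/%s.png'%tag,s['frame'][:,:,::-1]); return s
def cloud(s):
    d=s['depth'];v,u=np.mgrid[:d.shape[0],:d.shape[1]]
    P=np.stack([(u-s['cx'])/s['fx']*d,(v-s['cy'])/s['fy']*d,d],-1)
    M=s['cam_to_world'];return P@M[:3,:3].T+M[:3,3]
E
python3 - <<'E'
from h import *
print({k:np.round(v,3) if not isinstance(v,dict) else v for k,v in get_state().items()},tcp_to_grasp)
for n in('top','side'):
    s=snap(n,n+'0'); print(n,s['fx'],np.round(s['cam_to_world'],3).tolist())
E
```

```text
pics
{'clock': np.float64(0.0), 'joint_positions': array([-1.24 ,  0.053,  1.614, -0.   ,  1.476, -0.119]), 'joint_velocities': array([-0.001,  0.001, -0.   ,  0.001, -0.   , -0.001]), 'joint_torque': array([-0.0000e+00, -3.9368e+01, -3.7018e+01, -0.0000e+00,  7.0000e-03,
        0.0000e+00]), 'eef_pos': array([ 0.272, -0.562,  0.197]), 'tool_rot': array([ 0.975,  0.223, -0.   , -0.001]), 'force': array([ 0.289,  0.322, -0.294]), 'ft_torque': array([0.011, 0.011, 0.006]), 'finger_gap': np.float64(0.999)} 0.0187
top 506.73046670051093 [[-0.004, -0.985, 0.17, 0.298], [-1.0, 0.005, 0.006, 0.013], [-0.006, -0.17, -0.985, 1.53], [0.0, 0.0, 0.0, 1.0]]
side 445.646768919128 [[-0.993, -0.066, 0.099, 0.429], [-0.118, 0.689, -0.715, 0.799], [-0.021, -0.722, -0.692, 0.873], [0.0, 0.0, 0.0, 1.0]]
```

View pics/top0.png

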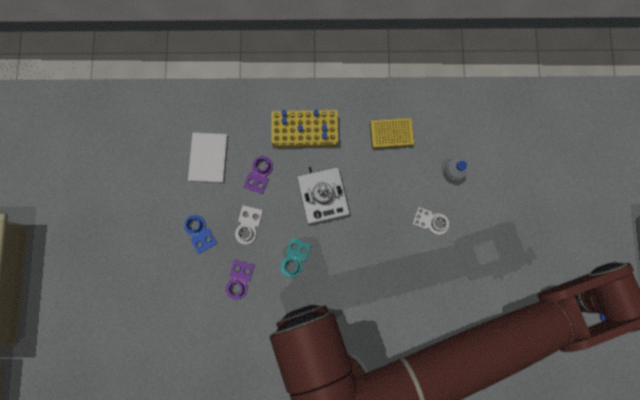

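View pics/side0.png

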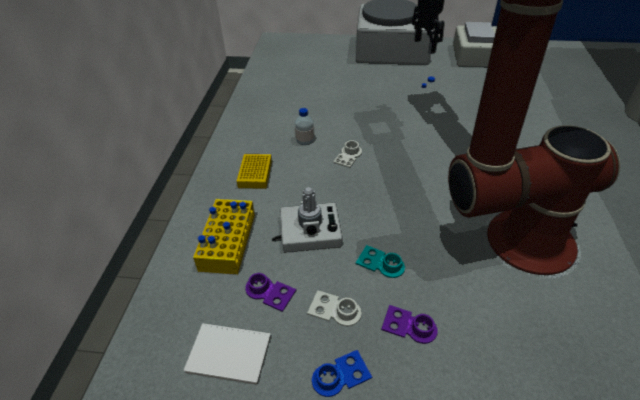

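The top view shows the big carrier (white, two holes) with its collar near (245,234), the small one near (440,224), and the drive hub near (323,190) with the dial on the robot's side. Next I'll take enlarged crops and measure.

```bash
python3 - <<'E'
from h import *
s=dict(np.load('/tmp/top0.npz'));P=cloud(s);f=s['frame'][:,:,::-1].copy()
def crop(u,v,w): return cv2.resize(f[v-w:v+w,u-w:u+w],(390,390),interpolation=cv2.INTER_CUBIC)
cv2.imwrite('pics/crops.png',np.hstack([crop(245,225,30),crop(323,193,36) ]))
hsv=cv2.cvtColor(f,cv2.COLOR_BGR2HSV)
for n,(u0,u1,v0,v1) in dict(big=(228,268,200,250),small=(405,458,200,242)).items():
    sub=P[v0:v1,u0:u1].reshape(-1,3);c=hsv[v0:v1,u0:u1].reshape(-1,3)
    m=(c[:,2]>140)&(c[:,1]<60)
    q=sub[m]; 
    print(n,m.sum(),np.percentile(q[:,2],[5,50,95]).round(4))
    col=q[(q[:,2]>.02)]; tab=q[q[:,2]<.012]
    (cx,cy),r=cv2.minEnclosingCircle(col[:,:2].astype(np.float32))
    print(' collar',col.mean(0).round(4),(round(cx,4),round(cy,4),round(r,4)))
    far=tab[np.linalg.norm(tab[:,:2]-[cx,cy],axis=1)>.034]
    rect=cv2.minAreaRect(far[:,:2].astype(np.float32)); d=np.array(rect[0])-[cx,cy]
    print(' tabrect',np.round(rect[0],4),np.round(rect[1],4),rect[2],'dir',np.degrees(np.arctan2(d[1],d[0])),np.linalg.norm(d))
sub=P[160:230,290:355].reshape(-1,3)
for z0,z1 in((.03,.045),(.078,.095),(.1,.135),(.135,.16)):
    q=sub[(sub[:,2]>z0)&(sub[:,2]<z1)]
    rr=cv2.minAreaRect(q[:,:2].astype(np.float32)); print(z0,len(q),q.mean(0).round(4),np.round(rr[0],4),np.round(rr[1],4),rr[2])
E
```

```text
big 379 [0.0005 0.0061 0.0267]
 collar [0.4307 0.2335 0.2255] (0.38, 0.1433, 0.1538)
 tabrect [0.4766 0.2497] [0.062  0.1117] 77.02674865722656 dir 47.76217115609207 0.1436506062901208
small 273 [0.0002 0.0058 0.0132]
 collar [ 0.482  -0.3439  0.03  ] (0.4827, -0.3375, 0.0165)
 tabrect [ 0.4884 -0.2988] [0.0866 0.0543] 65.49024963378906 dir 81.54102115661813 0.03910735627406805
0.03 1501 [0.5607 0.0211 0.0376] [0.5615 0.0218] [0.1506 0.1297] 12.915855407714844
0.078 201 [0.5571 0.021  0.0838] [0.5619 0.0234] [0.0885 0.0569] 73.16445922851562
0.1 32 [0.5545 0.0209 0.1204] [0.5574 0.0221] [0.0292 0.0227] 71.90342712402344
0.135 74 [0.5606 0.0219 0.1466] [0.5619 0.0212] [0.0276 0.0308] 0.582116961479187
```

View pics/crops.png

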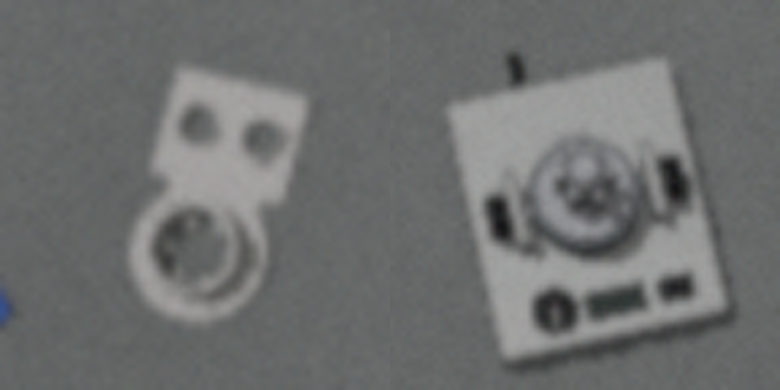

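The crops show the two-hole tab pointing up and slightly right from the collar at about (245.8,233.5). The foot has its dial edge at the bottom. The depth outliers spoiled the carrier fits, so I'll use silhouettes on the z=6 mm plane instead.

```bash
cat >> h.py <<'E'
def plane(s,uv,z):
    M=s['cam_to_world'];d=np.c_[(uv[:,0]-s['cx'])/s['fx'],(uv[:,1]-s['cy'])/s['fy'],np.ones(len(uv))]@M[:3,:3].T
    return (M[:3,3]+d*((z-M[2,3])/d[:,2])[:,None])[:,:2]
def carrier(s,u0,u1,v0,v1,z=.006):
    K=6; g=cv2.resize(s['frame'][v0:v1,u0:u1].min(2),None,fx=K,fy=K,interpolation=cv2.INTER_CUBIC)
    t,m=cv2.threshold(g,0,255,cv2.THRESH_OTSU)
    c=max(cv2.findContours(m,cv2.RETR_EXTERNAL,cv2.CHAIN_APPROX_NONE)[0],key=cv2.contourArea)[:,0]
    uv=(c+.5)/K-.5+[u0,v0]; q=plane(s,uv,z).astype(np.float32)
    r=cv2.minAreaRect(q); b=cv2.boxPoints(r); ctr=np.array(r[0])
    e=[b[1]-b[0],b[2]-b[1]]; a=max(e,key=np.linalg.norm); L=np.linalg.norm(a); a=a/L; W=min(map(np.linalg.norm,e))
    # tab end: corners filled -> more contour pts far from axis
    p=(q-ctr)@a; w=np.abs((q-ctr)@[-a[1],a[0]])
    if w[p>L/2-.004].max()<w[p<-L/2+.004].max(): a=-a
    return t,ctr-a*(L/2-.032),np.degrees(np.arctan2(a[1],a[0])),L,W
E
python3 - <<'E'
from h import *
s=dict(np.load('/tmp/top0.npz'))
print('big',carrier(s,226,270,198,252)); print('small',carrier(s,405,458,200,242))
E
```

```text
big (124.0, array([0.45103002, 0.25632094]), np.float32(-13.675603), np.float32(0.115533896), np.float32(0.06520119))
small (121.0, array([ 0.47865634, -0.32741039]), np.float32(69.93008), np.float32(0.107475236), np.float32(0.06591017))
```

```bash
cat >> h.py <<'E'
def go(x,y,z,phi):
    "linear and turn (tool units) from the present pose to tcp x,y,z, tool pointing down, tool-x yaw phi deg"
    st=get_state(); r=R.from_quat(st['tool_rot']); t=R.from_matrix(np.c_[[np.cos(np.radians(phi)),np.sin(np.radians(phi)),0],[np.sin(np.radians(phi)),-np.cos(np.radians(phi)),0],[0,0,-1]])
    print('lin',np.round(r.inv().apply(np.array([x,y,z])-st['eef_pos'])/.025,2).tolist(),'turn',np.round(np.degrees((r.inv()*t).as_rotvec())/6,2).tolist())
def stt():
    s=get_state();x=R.from_quat(s['tool_rot']).as_matrix()[:,0]
    print('t %.2f'%s['clock'],'tcp',s['eef_pos'].round(4),'phi %.1f'%np.degrees(np.arctan2(x[1],x[0])),'F',s['force'].round(1),'T',s['ft_torque'].round(2),'gap %.1f'%(s['finger_gap']*85.4),'q1,q6',np.degrees(s['joint_positions'][[0,5]]).round(0))
E
python3 - <<'E'
from h import *
stt();go(.45,-.15,.2,100);go(.451,.256,.14,180)
E
```

```text
t 0.10 tcp [ 0.2715 -0.5622  0.1968] phi 25.8 F [ 0.5  0.5 -0.2] T [0.02 0.02 0.02] gap 85.4 q1,q6 [-71.  -7.]
lin [13.6, -11.75, -0.1] turn [-0.01, -0.01, -12.37]
lin [20.69, -26.35, 2.32] turn [-0.0, -0.02, -25.71]
```

```bash
python3 -m inch '{"turn":[[0,0,-12.4],[0,0,-12.4],[0,0,-12.4],[0,0,-12.4],[0,0,-12.4],[0,0,-12.4],[0,0,-12.4],[0,0,-12.4]],"linear":[[13.6,-11.75,0],[13.6,-11.75,0],[13.6,-11.75,0],[13.6,-11.75,0],[13.6,-11.75,0],[13.6,-11.75,0],[13.6,-11.75,0],[13.6,-11.75,0]],"fingers":[85,85,85,85,85,85,85,85]}' 40
python3 - <<'E'
from h import *
stt();go(.451,.256,.14,180)
E
```

```text
clock: 1.1
eef_pos: [0.4505, -0.1468, 0.197]
tool_rot: [0.64, 0.769, 0.001, -0.001]
force: [-0.1, -0.9, -0.8]
finger_gap: 0.994
t 1.10 tcp [ 0.4505 -0.1468  0.197 ] phi 100.5 F [-0.1 -0.9 -0.8] T [-0.05  0.03 -0.02] gap 84.9 q1,q6 [-27. -38.]
lin [15.83, 2.95, 2.32] turn [0.01, -0.02, -13.26]
```

```bash
python3 -m inch '{"turn":[[0,0,-13.26],[0,0,-13.26],[0,0,-13.26],[0,0,-13.26],[0,0,-13.26],[0,0,-13.26],[0,0,-13.26],[0,0,-13.26]],"linear":[[15.83,2.95,0],[15.83,2.95,0],[15.83,2.95,0],[15.83,2.95,0],[15.83,2.95,2.3],[15.83,2.95,2.3],[15.83,2.95,2.3],[15.83,2.95,2.3]],"fingers":[85,85,85,85,85,85,85,85]}'
python3 - <<'E'
from h import *
stt();go(.451,.256,.009,180); s=snap('side','side1')
p=np.array([.451,.256,.03,1]);c=np.linalg.inv(s['cam_to_world'])@p;u,v=int(s['fx']*c[0]/c[2]+s['cx']),int(s['fy']*c[1]/c[2]+s['cy']);print(u,v)
f=s['frame'][v-60:v+40,u-60:u+60,::-1];cv2.imwrite('pics/c1.png',cv2.resize(f,None,fx=5,fy=5,interpolation=cv2.INTER_CUBIC))
E
```

```text
clock: 2.1
eef_pos: [0.4499, 0.2569, 0.1381]
tool_rot: [-0.003, 1.0, 0.0, -0.002]
force: [-0.0, -0.6, 1.0]
finger_gap: 0.996
t 2.10 tcp [0.4499 0.2569 0.1381] phi -179.7 F [-0.  -0.6  1. ] T [ 0.03  0.   -0.01] gap 85.1 q1,q6 [ 21. -69.]
lin [-0.07, -0.04, 5.16] turn [0.01, -0.05, 0.05]
346 305
```

View pics/c1.png

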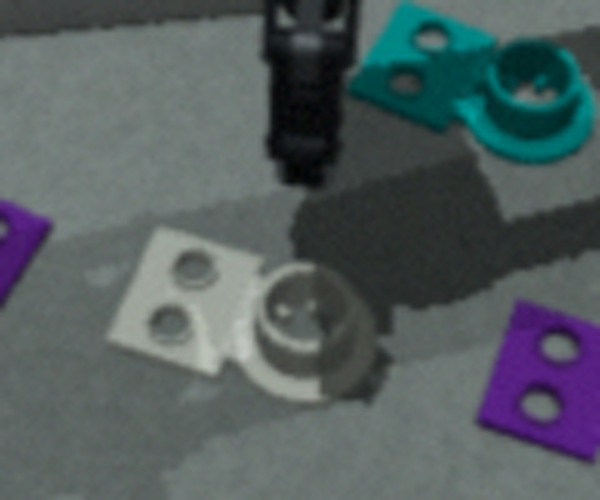

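```bash
python3 -m inch '{"turn":[[0,0,0],[0,0,0],[0,0,0],[0,0,0],[0,0,0],[0,0,0],[0,0,0],[0,0,0]],"linear":[[0,-0.04,2],[0,-0.04,4],[0,-0.04,4.9],[0,-0.04,5.16],[0,-0.04,5.16],[0,-0.04,5.16],[0,-0.04,5.16],[0,-0.04,5.16]],"fingers":[85,85,85,85,60,35,35,35]}' 40
python3 -m inch '{"turn":[[0,0,0],[0,0,0],[0,0,0],[0,0,0],[0,0,0],[0,0,0]],"linear":[[0,0,0],[0,0,0],[0,0,0],[0,0,-1],[0,0,-3],[0,0,-3]],"fingers":[35,35,35,35,35,35]}' 40
python3 - <<'E'
from h import *
stt(); s=snap('side','side2')
p=np.array([*get_state()['eef_pos'],1]);c=np.linalg.inv(s['cam_to_world'])@p;u,v=int(s['fx']*c[0]/c[2]+s['cx']),int(s['fy']*c[1]/c[2]+s['cy']);print(u,v)
f=s['frame'][v-60:v+60,u-80:u+80,::-1];cv2.imwrite('pics/c2.png',cv2.resize(f,None,fx=4,fy=4,interpolation=cv2.INTER_CUBIC))
E
```

```text
clock: 3.15
eef_pos: [0.4506, 0.2554, 0.0106]
tool_rot: [-0.003, 1.0, 0.001, -0.001]
force: [-0.0, -0.2, -0.3]
finger_gap: 0.408
clock: 3.9
eef_pos: [0.4542, 0.2567, 0.0907]
tool_rot: [-0.003, 1.0, 0.002, 0.003]
force: [0.3, -0.9, 0.4]
finger_gap: 0.411
t 3.90 tcp [0.4542 0.2567 0.0907] phi -179.7 F [ 0.3 -0.9  0.4] T [ 0.02  0.   -0.01] gap 35.1 q1,q6 [ 21. -69.]
346 289
```

View pics/c2.png

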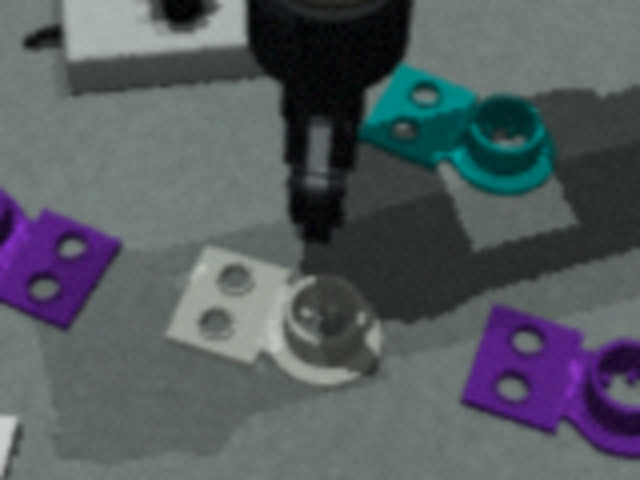

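The fingers closed to 35 mm on nothing, and the carrier still lies at about crop (325,310). I'll re-measure it from both cameras.

```bash
python3 - <<'E'
from h import *
a=dict(np.load('/tmp/side0.npz'));b=dict(np.load('/tmp/side1.npz'));c=dict(np.load('/tmp/side2.npz'))
print('s0 centre collar-rim by side (z=.03):',plane(a,np.array([[347.3,306.5],[346.6,306]]),.03).round(4))
for n,s in(('0',a),('1',b),('2',c)):
    P=cloud(s)[260:345,295:375].reshape(-1,3); m=(P[:,2]>.024)&(P[:,2]<.034);q=P[m]
    print(n,len(q),np.median(q,0).round(4),np.percentile(q[:,:2],[3,97],axis=0).round(4).tolist())
t=snap('top','top1');print(carrier(t,226,270,198,252))
P=cloud(t)[195:255,225:272].reshape(-1,3);q=P[(P[:,2]>.024)&(P[:,2]<.034)];print(len(q),np.percentile(q[:,:2],[3,50,97],axis=0).round(4))
f=np.hstack([c['frame'][240:350,300-30:300+100],np.zeros((110,4,3),np.uint8),t['frame'][185:295,185:295]])[:,:,::-1];cv2.imwrite('pics/c3.png',cv2.resize(f,None,fx=3.2,fy=3.2,interpolation=cv2.INTER_CUBIC))
E
```

```text
s0 centre collar-rim by side (z=.03): [[0.4489 0.2584]
 [0.4505 0.2573]]
0 158 [0.4502 0.259  0.0301] [[0.4294, 0.2368], [0.4696, 0.2792]]
1 165 [0.4487 0.2621 0.0302] [[0.4293, 0.2378], [0.4699, 0.2785]]
2 161 [0.4489 0.2615 0.0302] [[0.4292, 0.2376], [0.4703, 0.2791]]
(71.0, array([0.49411617, 0.22204222]), np.float32(0.7989819), np.float32(0.099064566), np.float32(0.077437066))
10 [[0.4292 0.2595]
 [0.4336 0.2669]
 [0.4404 0.2736]]
```

View pics/c3.png

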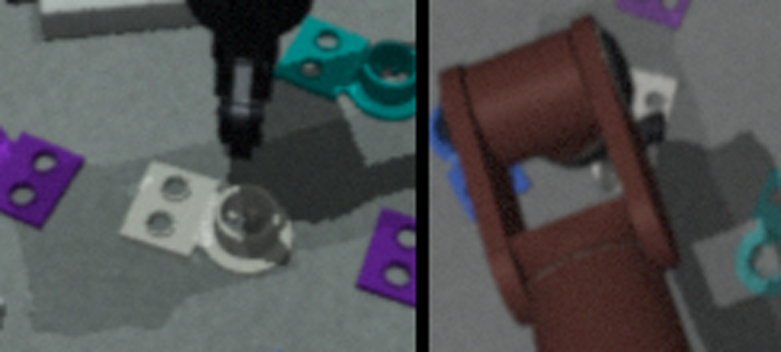

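Side depth puts the carrier at (0.450, 0.258), where it was. I'll repeat the grasp with a smaller closing command and check the state before lifting.

```bash
python3 -m inch '{"turn":[[0,0,0],[0,0,0],[0,0,0],[0,0,0],[0,0,0],[0,0,0],[0,0,0],[0,0,0]],"linear":[[0,0,0],[0,0,0],[0.15,0.05,0.5],[0.15,0.05,2],[0.15,0.05,3.1],[0.15,0.05,3.3],[0.15,0.05,3.3],[0.15,0.05,3.3]],"fingers":[85,85,85,85,85,85,85,85]}' 40
python3 - <<'E'
from h import *
stt();s=snap('side','side3');f=s['frame'][235:345,260:420,::-1];cv2.imwrite('pics/c4.png',cv2.resize(f,None,fx=4,fy=4,interpolation=cv2.INTER_CUBIC))
E
python3 -m inch '{"turn":[[0,0,0],[0,0,0],[0,0,0],[0,0,0],[0,0,0],[0,0,0]],"linear":[[0,0,0],[0,0,0],[0,0,0],[0,0,0],[0,0,0],[0,0,0]],"fingers":[20,20,20,20,20,20]}' 40
python3 - <<'E'
from h import *
stt();s=snap('side','side4');f=s['frame'][235:345,260:420,::-1];cv2.imwrite('pics/c5.png',cv2.resize(f,None,fx=4,fy=4,interpolation=cv2.INTER_CUBIC))
E
```

```text
clock: 5.0
eef_pos: [0.4483, 0.2573, 0.005]
tool_rot: [-0.003, 1.0, 0.001, 0.001]
force: [-0.5, 0.3, -0.1]
finger_gap: 0.996
t 5.00 tcp [0.4483 0.2573 0.005 ] phi -179.7 F [-0.5  0.3 -0.1] T [-0.03  0.01 -0.  ] gap 85.1 q1,q6 [ 22. -69.]
clock: 5.8
eef_pos: [0.4483, 0.2573, 0.005]
tool_rot: [-0.003, 1.0, 0.001, 0.001]
force: [-0.1, -0.7, -0.5]
finger_gap: 0.236
t 5.80 tcp [0.4483 0.2573 0.005 ] phi -179.7 F [-0.1 -0.7 -0.5] T [-0.03 -0.02  0.03] gap 20.2 q1,q6 [ 22. -69.]
```

View pics/c5.png

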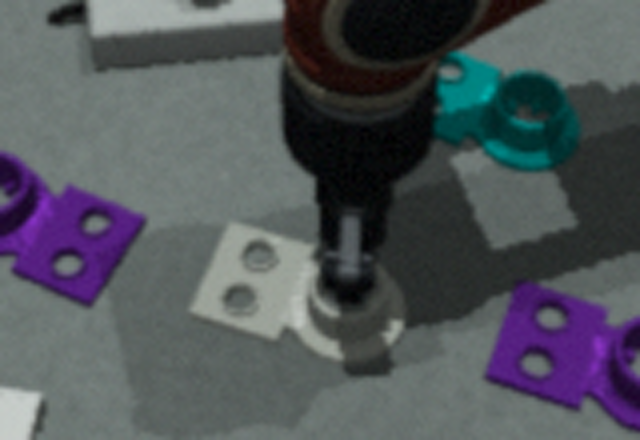

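c5 shows the gripper column ending inside the collar outline at about crop (345,300), with the carrier unmoved. I'll look at the open state just before closing.

View pics/c4.png

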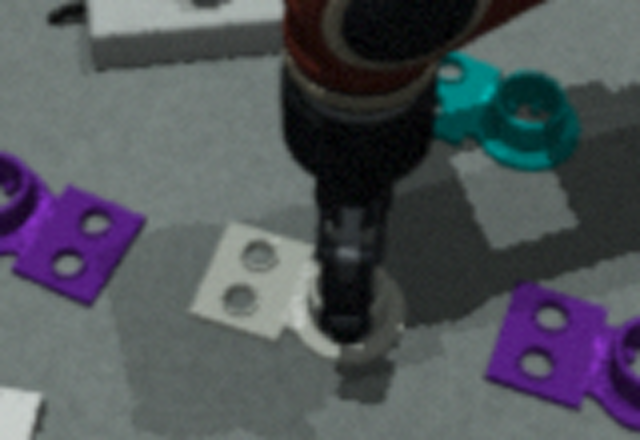

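```bash
python3 - <<'E'
from h import *
for n in('side3','side4'):
    s=dict(np.load('/tmp/%s.npz'%n));P=cloud(s)[270:325,325:370].reshape(-1,3);c=s['frame'][270:325,325:370].reshape(-1,3)
    m=(c.max(1)<60)&(P[:,2]>.0)&(P[:,2]<.1)&(P[:,2]!=0);q=P[m]
    for z in np.arange(.0,.1,.012):
        k=q[(q[:,2]>=z)&(q[:,2]<z+.012)]
        if len(k):print(n,round(z,3),len(k),k[:,:2].min(0).round(3),k[:,:2].max(0).round(3))
s=dict(np.load('/tmp/side0.npz'));P=cloud(s)[0:60,400:450].reshape(-1,3);q=P[(P[:,2]>.15)&(P[:,2]<.3)]
for z in np.arange(.15,.3,.02):
    k=q[(q[:,2]>=z)&(q[:,2]<z+.02)]
    if len(k):print(round(z,3),len(k),k[:,:2].min(0).round(3),k[:,:2].max(0).round(3))
E
```

```text
side3 0.0 397 [0.4   0.133] [0.496 0.284]
side3 0.012 14 [0.431 0.244] [0.466 0.274]
side3 0.024 7 [0.431 0.244] [0.466 0.27 ]
side3 0.048 3 [0.441 0.305] [0.459 0.306]
side3 0.06 18 [0.438 0.306] [0.455 0.314]
side3 0.072 3 [0.445 0.312] [0.455 0.313]
side3 0.084 1 [0.441 0.31 ] [0.441 0.31 ]
side3 0.096 3 [0.435 0.305] [0.436 0.309]
side4 0.0 415 [0.4   0.132] [0.496 0.284]
side4 0.012 23 [0.431 0.247] [0.466 0.28 ]
side4 0.024 9 [0.431 0.242] [0.466 0.279]
side4 0.036 7 [0.438 0.271] [0.457 0.278]
side4 0.048 20 [0.438 0.273] [0.455 0.281]
side4 0.06 2 [0.453 0.28 ] [0.455 0.281]
side4 0.084 18 [0.435 0.244] [0.456 0.299]
side4 0.096 5 [0.437 0.277] [0.46  0.279]
0.15 109 [ 0.208 -1.015] [ 0.335 -0.916]
0.17 294 [ 0.266 -1.139] [ 0.336 -0.938]
0.23 18 [ 0.243 -0.608] [ 0.303 -0.515]
0.25 80 [ 0.243 -0.61 ] [ 0.304 -0.506]
0.27 91 [ 0.242 -0.621] [ 0.308 -0.506]
0.29 63 [ 0.232 -0.622] [ 0.315 -0.487]
```

The side depth shows a real disagreement. The fingertips (lowest points z≈0.036 closed, ≈0.048 open) are about 30 mm above the reported TCP of z=0.005, and the start pose shows the same: tips at about 0.23 against a reported 0.197. Laterally everything agrees. The fingers were closing above the collar, so I'll allow for the offset and go down in small steps while watching the force.

```bash
python3 -m inch '{"turn":[[0,0,0],[0,0,0],[0,0,0],[0,0,0],[0,0,0],[0,0,0],[0,0,0],[0,0,0]],"linear":[[0,0,-0.3],[0,0,-0.3],[0,0,-0.3],[-0.07,0,0],[-0.07,0,0.3],[-0.07,0,0.6],[-0.07,0,0.6],[-0.07,0,0.6]],"fingers":[85,85,85,85,85,85,85,85]}' 40
cat > tip.py <<'E'
from h import *
import sys
stt();s=snap('side',sys.argv[1]);e=get_state()['eef_pos'];P=cloud(s).reshape(-1,3);c=s['frame'].reshape(-1,3)
m=(c.max(1)<70)&(np.linalg.norm(P[:,:2]-e[:2],axis=1)<.065)&(P[:,1]>e[1]+.01);q=P[m]
for z in np.arange(e[2]+.01,e[2]+.09,.006):
    k=q[(q[:,2]>=z)&(q[:,2]<z+.006)]
    if len(k):print(round(z,3),len(k),k[:,:2].min(0).round(3),k[:,:2].max(0).round(3))
E
python3 tip.py side5
```

```text
clock: 6.85
eef_pos: [0.4501, 0.2573, -0.01]
tool_rot: [-0.003, 1.0, 0.001, 0.001]
force: [0.2, -0.7, 0.5]
finger_gap: 0.997
t 6.85 tcp [ 0.4501  0.2573 -0.01  ] phi -179.7 F [ 0.2 -0.7  0.5] T [ 0.01 -0.02  0.03] gap 85.1 q1,q6 [ 21. -69.]
0.0 116 [0.427 0.278] [0.46  0.313]
0.006 17 [0.424 0.269] [0.447 0.294]
0.012 5 [0.431 0.268] [0.468 0.276]
0.018 7 [0.431 0.27 ] [0.466 0.276]
0.024 8 [0.429 0.268] [0.437 0.275]
0.03 5 [0.432 0.268] [0.466 0.273]
0.036 4 [0.44  0.304] [0.459 0.306]
0.042 4 [0.45  0.306] [0.459 0.311]
0.048 9 [0.444 0.311] [0.456 0.314]
0.054 7 [0.444 0.311] [0.456 0.315]
0.078 2 [0.437 0.309] [0.463 0.309]
```

```bash
python3 -m inch '{"turn":[[0,0,0],[0,0,0],[0,0,0],[0,0,0],[0,0,0],[0,0,0],[0,0,0],[0,0,0]],"linear":[[0,0,0.3],[0,0,0.56],[0,0,0.56],[0,0,0.56],[0,0,0.56],[0,0,0.56],[0,0,0.56],[0,0,0.56]],"fingers":[85,85,85,60,35,35,35,35]}' 40
python3 tip.py side6
```

```text
clock: 7.9
eef_pos: [0.4508, 0.2577, -0.0233]
tool_rot: [-0.003, 1.0, 0.002, 0.001]
force: [0.5, 0.1, 4.6]
finger_gap: 0.5
t 7.90 tcp [ 0.4508  0.2577 -0.0233] phi -179.7 F [0.5 0.1 4.6] T [0.01 0.01 0.01] gap 42.7 q1,q6 [ 21. -69.]
-0.007 1 [0.451 0.295] [0.451 0.295]
-0.001 80 [0.429 0.281] [0.458 0.303]
0.005 21 [0.433 0.269] [0.468 0.294]
0.011 9 [0.431 0.269] [0.468 0.284]
0.017 14 [0.431 0.27 ] [0.468 0.286]
0.023 20 [0.431 0.268] [0.468 0.293]
0.029 9 [0.432 0.271] [0.456 0.294]
0.059 4 [0.443 0.308] [0.451 0.31 ]
0.065 20 [0.44  0.304] [0.464 0.312]
```

Gripped at about 43 mm with the tips resting lightly on the ring top, so the carrier's underside is 0.0235 above the reported TCP z. Now I'll lift and swing to the hub, turning −153° so the tab ends up at about 193°.

```bash
python3 -m inch '{"turn":[[0,0,0],[0,0,0],[0,0,0],[0,0,0],[0,0,0],[0,0,0],[0,0,0],[0,0,0]],"linear":[[0,0,-0.5],[0,0,-2],[0,0,-4],[0,0,-6],[0,0,-7.2],[0,0,-7.2],[0,0,-7.2],[0,0,-7.2]],"fingers":[35,35,35,35,35,35,35,35]}' 40
python3 - <<'E'
from h import *
stt();go(.561,.0217,.155,26.9)
s=snap('side','side7');print('c');P=cloud(s).reshape(-1,3);c=s['frame'].reshape(-1,3).astype(int)
q=P[(c.min(1)>110)&(np.ptp(c,axis=1)<30)&(P[:,2]>.12)&(P[:,2]<.24)&(np.linalg.norm(P[:,:2]-[.45,.257],axis=1)<.11)]
print(len(q),q.min(0).round(3),q.max(0).round(3),np.percentile(q[:,2],[10,50,90]).round(3))
E
```

```text
clock: 8.95
eef_pos: [0.449, 0.2565, 0.1544]
tool_rot: [-0.003, 1.0, 0.001, -0.001]
force: [0.1, -0.2, -1.1]
finger_gap: 0.499
t 8.95 tcp [0.449  0.2565 0.1544] phi -179.7 F [ 0.1 -0.2 -1.1] T [ 0.06  0.   -0.04] gap 42.6 q1,q6 [ 21. -69.]
lin [-4.43, -9.42, -0.05] turn [-0.01, -0.03, 25.57]
c
709 [0.421 0.208 0.181] [0.535 0.286 0.212] [0.184 0.185 0.187]
```

```bash
python3 -m inch '{"turn":[[0,0,25.57],[0,0,25.57],[0,0,25.57],[0,0,25.57],[0,0,25.57],[0,0,25.57],[0,0,25.57],[0,0,25.57]],"linear":[[-2.2,-4.7,0],[-2.2,-4.7,0],[-2.2,-4.7,0],[-2.2,-4.7,0],[-2.2,-4.7,0],[-4.4,-9.4,0],[-4.4,-9.4,0],[-4.4,-9.4,0]],"fingers":[35,35,35,35,35,35,35,35]}' 40
python3 - <<'E'
from h import *
stt();go(.561,.0217,.155,26.9)
E
```

```text
clock: 10.0
eef_pos: [0.5609, 0.0188, 0.1527]
tool_rot: [0.684, 0.73, -0.0, -0.001]
force: [0.4, 1.1, -1.4]
finger_gap: 0.503
t 10.00 tcp [0.5609 0.0188 0.1527] phi 93.7 F [ 0.4  1.1 -1.4] T [ 0.07 -0.02  0.03] gap 42.9 q1,q6 [-6. -9.]
lin [0.11, 0.01, -0.09] turn [-0.01, -0.0, 11.14]
```

```bash
python3 -m inch '{"turn":[[0,0,11.14],[0,0,11.14],[0,0,11.14],[0,0,11.14],[0,0,11.14],[0,0,11.14],[0,0,11.14],[0,0,11.14]],"linear":[[0.11,0,0],[0.11,0,0],[0.11,0,0],[0.11,0,0],[0.11,0,0],[0.11,0,0],[0.11,0,0],[0.11,0,0.2]],"fingers":[35,35,35,35,35,35,35,35]}' 40
python3 - <<'E'
from h import *
stt();go(.561,.0217,.135,26.9)
s=snap('side','side8');f=s['frame'][140:260,240:400,::-1];cv2.imwrite('pics/c6.png',cv2.resize(f,None,fx=5,fy=5,interpolation=cv2.INTER_CUBIC))
E
```

```text
clock: 11.0
eef_pos: [0.5605, 0.0216, 0.1467]
tool_rot: [0.973, 0.233, -0.001, -0.001]
force: [-0.5, -0.4, -0.6]
finger_gap: 0.498
t 11.00 tcp [0.5605 0.0216 0.1467] phi 26.9 F [-0.5 -0.4 -0.6] T [-0.02 -0.02 -0.03] gap 42.5 q1,q6 [-5. 58.]
lin [0.02, 0.0, 0.47] turn [-0.01, 0.01, 0.01]
```

View pics/c6.png

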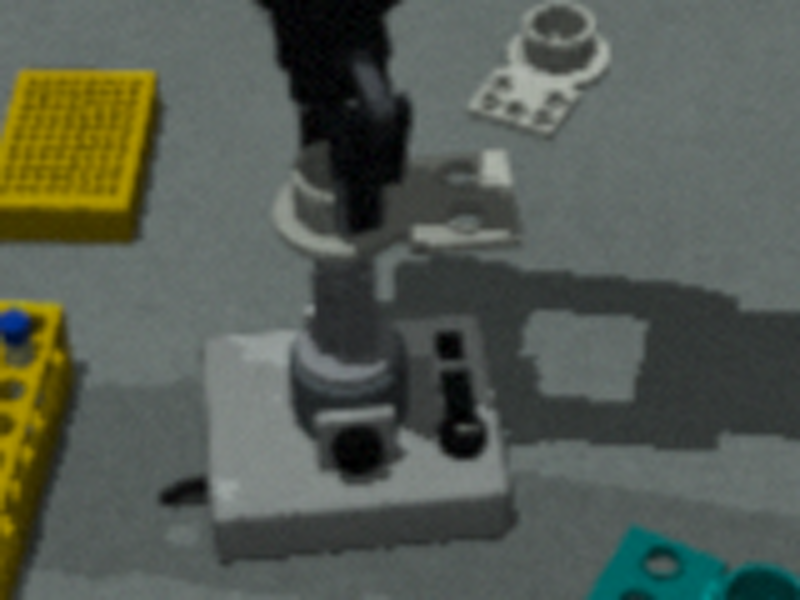

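The carrier sits over the hub with its tab on the dial side, at about crop (460,200). Now down to the nose, then gently on.

```bash
python3 -m inch '{"turn":[[0,0,0],[0,0,0],[0,0,0],[0,0,0],[0,0,0],[0,0,0]],"linear":[[0.02,0,0.4],[0.02,0,0.7],[0.02,0,0.8],[0.02,0,0.9],[0.02,0,0.95],[0.02,0,0.95]],"fingers":[35,35,35,35,35,35]}' 40
python3 -c "from h import *;stt()"
python3 -m inch '{"turn":[[0,0,0],[0,0,0],[0,0,0],[0,0,0]],"linear":[[0,0,0.05],[0,0,0.10],[0,0,0.15],[0,0,0.15]],"fingers":[35,35,35,35]}' 40
python3 -c "from h import *;stt()"
```

```text
clock: 11.8
eef_pos: [0.5604, 0.0219, 0.1221]
tool_rot: [0.972, 0.233, -0.001, -0.001]
force: [-0.8, 0.1, -0.6]
finger_gap: 0.503
t 11.80 tcp [0.5604 0.0219 0.1221] phi 26.9 F [-0.8  0.1 -0.6] T [-0.02 -0.    0.01] gap 42.9 q1,q6 [-5. 58.]
clock: 12.3
eef_pos: [0.5602, 0.0219, 0.1182]
tool_rot: [0.972, 0.233, -0.002, -0.001]
force: [-0.6, -0.1, -0.5]
finger_gap: 0.502
t 12.30 tcp [0.5602 0.0219 0.1182] phi 26.9 F [-0.6 -0.1 -0.5] T [ 0.05 -0.04  0.05] gap 42.9 q1,q6 [-5. 58.]
```

```bash
for i in 1 2; do python3 -m inch '{"turn":[[0,0,0],[0,0,0],[0,0,0]],"linear":[[0,0,0.05],[0,0,0.06],[0,0,0.06]],"fingers":[35,35,35]}' 40 >/dev/null
python3 -c "from h import *;stt()"; done
```

```text
t 12.68 tcp [0.5603 0.0219 0.1168] phi 26.9 F [ 0.6 -0.1  0.6] T [-0.07 -0.   -0.03] gap 42.7 q1,q6 [-5. 58.]
t 13.05 tcp [0.5605 0.0219 0.1166] phi 27.0 F [-4.6  0.3  5.3] T [-0.02  0.54  0.01] gap 42.5 q1,q6 [-5. 58.]
```

```bash
python3 -m inch '{"turn":[[0,0,0.4],[0,0,0.8],[0,0,1],[0,0,1]],"linear":[[-0.02,0,0.03],[-0.02,0,0.03],[-0.02,0,0.04],[-0.02,0,0.04]],"fingers":[35,35,35,35]}' 40 >/dev/null; python3 -c "from h import *;stt()"
python3 -m inch '{"turn":[[0,0,0.4],[0,0,0.8],[0,0,1],[0,0,1]],"linear":[[0,0,0.03],[0,0,0.03],[0,0,0.04],[0,0,0.04]],"fingers":[35,35,35,35]}' 40 >/dev/null; python3 -c "from h import *;stt()"
```

```text
t 13.55 tcp [0.5608 0.0216 0.1167] phi 21.0 F [0.8 0.6 4.3] T [-0.01 -0.04 -0.01] gap 42.8 q1,q6 [-5. 64.]
t 14.05 tcp [0.5613 0.0216 0.1166] phi 15.0 F [-2.  -0.6  5.6] T [0.01 0.08 0.03] gap 43.0 q1,q6 [-5. 70.]
```

```bash
python3 -m inch '{"turn":[[0,0,0.4],[0,0,0.8],[0,0,1],[0,0,1]],"linear":[[-0.01,0,0.03],[-0.01,0,0.03],[-0.01,0,0.04],[-0.01,0,0.04]],"fingers":[35,35,35,35]}' 40 >/dev/null; python3 -c "from h import *;stt()"
python3 -m inch '{"turn":[[0,0,0.4],[0,0,0.8],[0,0,1],[0,0,1]],"linear":[[-0.01,0,0.03],[-0.01,0,0.03],[-0.01,0,0.04],[-0.01,0,0.04]],"fingers":[35,35,35,35]}' 40 >/dev/null; python3 -c "from h import *;stt()"
```

```text
t 14.55 tcp [0.5614 0.0216 0.1166] phi 9.0 F [-1.9  1.6  6.7] T [ 0.1   0.18 -0.01] gap 42.7 q1,q6 [-5. 76.]
t 15.05 tcp [0.5614 0.0217 0.1165] phi 3.1 F [-2.   0.6  5.9] T [0.1  0.26 0.03] gap 42.9 q1,q6 [-5. 82.]
```

```bash
python3 -m inch '{"turn":[[0,0,0.4],[0,0,0.8],[0,0,1],[0,0,1]],"linear":[[0,0,0.03],[0,0,0.03],[0,0,0.04],[0,0,0.04]],"fingers":[35,35,35,35]}' 40 >/dev/null; python3 -c "from h import *;stt()"
python3 -m inch '{"turn":[[0,0,0.4],[0,0,0.8],[0,0,1],[0,0,1]],"linear":[[0,0,0.03],[0,0,0.03],[0,0,0.04],[0,0,0.04]],"fingers":[35,35,35,35]}' 40 >/dev/null; python3 -c "from h import *;stt()"
```

```text
t 15.55 tcp [0.5614 0.0217 0.1163] phi -2.9 F [-2.4  0.4  5.5] T [ 0.09  0.35 -0.03] gap 43.3 q1,q6 [-5. 88.]
t 16.05 tcp [0.5608 0.022  0.1144] phi -8.9 F [ 0.4  0.9 -1. ] T [ 0.24 -0.05  0.01] gap 43.1 q1,q6 [-5. 93.]
```

It dropped in at a turn of −36°. That leaves the tab about 36° off the dial direction, while the neighbouring groove is only about +21° off, so I'll lift clear and use that one.

```bash
python3 -m inch '{"turn":[[0,0,0],[0,0,0],[0,0,-1.5],[0,0,-3],[0,0,-4.5],[0,0,-6.5],[0,0,-8],[0,0,-9.5]],"linear":[[0,0,-0.15],[0,0,-0.2],[0,0,-0.2],[0,0,-0.2],[0,0,-0.2],[0,0,-0.2],[0,0,-0.2],[0,0,-0.2]],"fingers":[35,35,35,35,35,35,35,35]}' 40 >/dev/null; python3 -c "from h import *;stt()"
python3 -m inch '{"turn":[[0,0,0],[0,0,0],[0,0,0],[0,0,0]],"linear":[[0,0,0.08],[0,0,0.16],[0,0,0.2],[0,0,0.22]],"fingers":[35,35,35,35]}' 40 >/dev/null; python3 -c "from h import *;stt();go(.561,.0218,.114,48)"
```

```text
t 17.05 tcp [0.5608 0.0216 0.1196] phi 48.4 F [-0.8 -0.6 -1. ] T [-0.01  0.01  0.01] gap 42.5 q1,q6 [-5. 36.]
t 17.55 tcp [0.5607 0.0217 0.1139] phi 48.4 F [ 0.4 -0.4 -0.5] T [ 0.05 -0.07  0.02] gap 42.8 q1,q6 [-5. 36.]
lin [0.01, 0.0, -0.0] turn [-0.01, -0.0, 0.06]
```

In the groove freely. Down to the upper balls, then a measured push.

```bash
python3 -m inch '{"turn":[[0,0,0],[0,0,0],[0,0,0],[0,0,0]],"linear":[[0,0,0.1],[0,0,0.2],[0,0,0.28],[0,0,0.28]],"fingers":[35,35,35,35]}' 40 >/dev/null; python3 -c "from h import *;stt()"
python3 -m inch '{"turn":[[0,0,0],[0,0,0],[0,0,0],[0,0,0]],"linear":[[0,0,0.06],[0,0,0.1],[0,0,0.1],[0,0,0.1]],"fingers":[35,35,35,35]}' 40 >/dev/null; python3 -c "from h import *;stt()"
```

```text
t 18.05 tcp [0.5609 0.0217 0.1072] phi 48.4 F [-0.8  0.4  3.2] T [0.1  0.07 0.02] gap 42.8 q1,q6 [-5. 36.]
t 18.55 tcp [0.561  0.0216 0.1045] phi 48.4 F [0.9 0.2 0. ] T [-0.06 -0.3   0.03] gap 42.6 q1,q6 [-5. 36.]
```

```bash
python3 -m inch '{"turn":[[0,0,0],[0,0,0],[0,0,0],[0,0,0]],"linear":[[0,0,0.06],[0,0,0.12],[0,0,0.16],[0,0,0.16]],"fingers":[35,35,35,35]}' 40 >/dev/null; python3 -c "from h import *;stt()"
python3 -m inch '{"turn":[[0,0,0],[0,0,0],[0,0,0],[0,0,0]],"linear":[[0,0,0.06],[0,0,0.12],[0,0,0.16],[0,0,0.16]],"fingers":[35,35,35,35]}' 40 >/dev/null; python3 -c "from h import *;stt()"
```

```text
t 19.05 tcp [0.5606 0.0217 0.1   ] phi 48.4 F [ 0.2  0.1 -0.3] T [ 0.04 -0.13 -0.02] gap 43.0 q1,q6 [-5. 36.]
t 19.55 tcp [0.5604 0.0217 0.0955] phi 48.4 F [ 0.   0.4 -0.9] T [ 0.06 -0.08  0.02] gap 42.8 q1,q6 [-5. 36.]
```

```bash
python3 -m inch '{"turn":[[0,0,0],[0,0,0],[0,0,0],[0,0,0],[0,0,0],[0,0,0],[0,0,0]],"linear":[[0,0,0.12],[0,0,0.24],[0,0,0.36],[0,0,0.48],[0,0,0.6],[0,0,0.68],[0,0,0.68]],"fingers":[35,35,35,35,35,35,35]}' 40 >/dev/null; python3 -c "from h import *;stt()"
python3 -m inch '{"turn":[[0,0,0],[0,0,0],[0,0,0],[0,0,0]],"linear":[[0,0,0.06],[0,0,0.12],[0,0,0.14],[0,0,0.14]],"fingers":[35,35,35,35]}' 40 >/dev/null; python3 -c "from h import *;stt()"
python3 -m inch '{"turn":[[0,0,0],[0,0,0],[0,0,0],[0,0,0]],"linear":[[0,0,0.05],[0,0,0.1],[0,0,0.12],[0,0,0.12]],"fingers":[35,35,35,35]}' 40 >/dev/null; python3 -c "from h import *;stt()"
```

```text
t 20.43 tcp [0.5603 0.0217 0.0783] phi 48.4 F [ 0.   0.  -0.4] T [ 0.05 -0.02 -0.  ] gap 42.5 q1,q6 [-5. 36.]
t 20.93 tcp [0.5606 0.0216 0.0749] phi 48.4 F [ 1.5 -0.3  0.6] T [ 0.01 -0.2   0.02] gap 43.2 q1,q6 [-5. 36.]
t 21.43 tcp [0.5603 0.0217 0.0714] phi 48.4 F [ 0.7  0.8 -0.2] T [ 0.11 -0.1  -0.07] gap 42.8 q1,q6 [-5. 36.]
```

```bash
python3 -m inch '{"turn":[[0,0,0],[0,0,0],[0,0,0],[0,0,0]],"linear":[[0,0,0.1],[0,0,0.2],[0,0,0.28],[0,0,0.28]],"fingers":[35,35,35,35]}' 40 >/dev/null; python3 -c "from h import *;stt()"
python3 -m inch '{"turn":[[0,0,0],[0,0,0],[0,0,0],[0,0,0]],"linear":[[0,0,0.05],[0,0,0.07],[0,0,0.07],[0,0,0.07]],"fingers":[35,35,35,35]}' 40 >/dev/null; python3 -c "from h import *;stt()"
python3 -m inch '{"turn":[[0,0,0],[0,0,0],[0,0,0],[0,0,0]],"linear":[[0,0,0.04],[0,0,0.06],[0,0,0.06],[0,0,0.06]],"fingers":[35,35,35,35]}' 40 >/dev/null; python3 -c "from h import *;stt()"
```

```text
t 21.93 tcp [0.5602 0.0218 0.0638] phi 48.4 F [ 2.5 -0.  -2.7] T [ 0.12 -0.42  0.05] gap 42.9 q1,q6 [-5. 36.]
t 22.43 tcp [0.5603 0.0218 0.0628] phi 48.4 F [-1.9  1.1  4.5] T [ 0.17  0.26 -0.06] gap 43.2 q1,q6 [-5. 36.]
t 22.93 tcp [0.5603 0.0218 0.0627] phi 48.4 F [-4.7  0.9 10.1] T [ 0.15  0.7  -0.03] gap 42.8 q1,q6 [-5. 36.]
```

The big carrier bottoms out firmly: z holds at 0.0627 (underside 0.086) while the force rises to 10 N. Its tab is at about 214°, so the small tab belongs at about 34°. Releasing and rising.

```bash
python3 -m inch '{"turn":[[0,0,0],[0,0,0],[0,0,0],[0,0,0],[0,0,0],[0,0,0],[0,0,0],[0,0,0]],"linear":[[0,0,0],[0,0,0],[0,0,0],[0,0,0],[0,0,-1],[0,0,-3],[0,0,-5],[0,0,-5]],"fingers":[43,70,85,85,85,85,85,85]}' 40 >/dev/null
python3 - <<'E'
from h import *
stt();go(.4787,-.3274,.13,69.9)
s=snap('side','side9');f=s['frame'][140:260,240:400,::-1];cv2.imwrite('pics/c7.png',cv2.resize(f,None,fx=5,fy=5,interpolation=cv2.INTER_CUBIC))
P=cloud(s)[140:260,240:400].reshape(-1,3);c=s['frame'][140:260,240:400].reshape(-1,3).astype(int)
q=P[(c.min(1)>90)&(P[:,2]>.075)&(P[:,2]<.13)&(np.linalg.norm(P[:,:2]-[.561,.0217],axis=1)<.09)]
d=q[:,:2]-[.561,.0217];r=np.linalg.norm(d,axis=1);t=q[(r>.045)]
print(len(t),np.percentile(t[:,2],[10,50,90]).round(4),np.degrees(np.arctan2(*(t[:,:2].mean(0)-[.561,.0217])[::-1])),'collar top',np.percentile(q[(r<.024)&(r>.016)][:,2],[5,50,80,95]).round(4))
E
```

```text
t 23.93 tcp [0.5638 0.0214 0.1938] phi 48.4 F [ 0.3  1.1 -0.8] T [0.   0.08 0.02] gap 85.4 q1,q6 [-5. 36.]
lin [-12.71, 6.7, 2.52] turn [0.07, -0.04, -3.59]
6 [0.0771 0.0865 0.0957] 174.2602279449866 collar top [0.0926 0.1167 0.1183 0.1198]
```

View pics/c7.png

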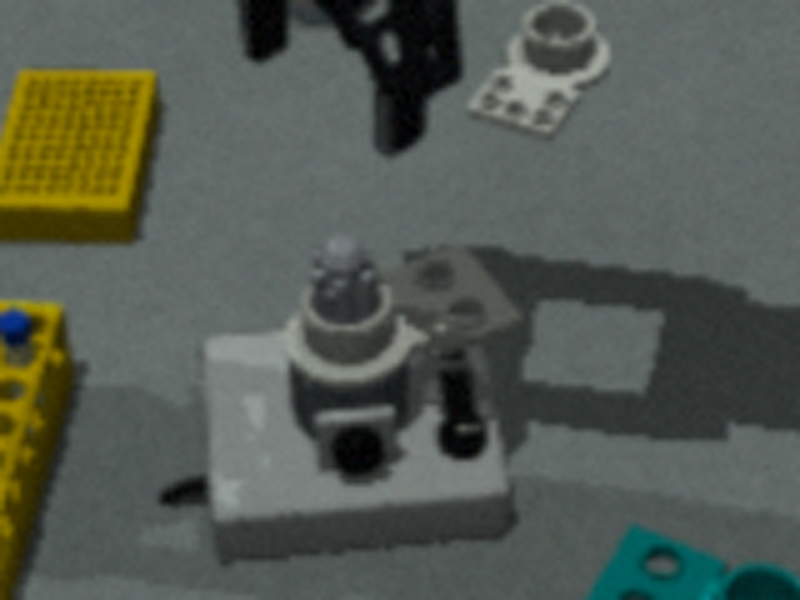

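The big carrier is home on the flange: its collar top measures about 0.117 m against a nominal 0.116, with the tab on the dial side. On to the small carrier.

```bash
python3 -m inch '{"turn":[[0,0,-3.59],[0,0,-3.59],[0,0,-3.59],[0,0,-3.59],[0,0,-3.59],[0,0,-3.59],[0,0,-3.59],[0,0,-3.59]],"linear":[[-12.7,6.7,0],[-12.7,6.7,0],[-12.7,6.7,0],[-12.7,6.7,0],[-12.7,6.7,2],[-12.7,6.7,4],[-12.7,6.7,4],[-12.7,6.7,4]],"fingers":[85,85,85,85,85,85,85,85]}' 40 >/dev/null
python3 - <<'E'
from h import *
stt();s=dict(np.load('/tmp/side9.npz'))
P=cloud(s)[135:170,325:370].reshape(-1,3);q=P[(P[:,2]>.026)&(P[:,2]<.034)]
(x,y),r=cv2.minEnclosingCircle(q[:,:2].astype(np.float32));print(len(q),x,y,r,np.percentile(q[:,:2],[3,97],axis=0).round(4))
g=s['frame'][130:175,325:370]
print('side',carrier(s,328,368,136,170))
go(.479,-.328,-.0235,69.9)
E
```

```text
t 24.98 tcp [ 0.4734 -0.3258  0.0847] phi 69.8 F [ 0.3  1.1 -0.2] T [0.02 0.07 0.03] gap 85.1 q1,q6 [-42. -22.]
65 0.47665899991989136 -0.32502588629722595 0.025190407410264015 [[ 0.4578 -0.3482]
 [ 0.4981 -0.3027]]
side (72.0, array([ 0.48637188, -0.26157469]), np.float32(-87.711426), np.float32(0.17915073), np.float32(0.1232701))
lin [-0.03, 0.27, 4.33] turn [-0.06, -0.05, -0.02]
```

```bash
python3 -m inch '{"turn":[[0,0,0],[0,0,0],[0,0,0],[0,0,0],[0,0,0],[0,0,0],[0,0,0],[0,0,0]],"linear":[[0.04,0.18,0.5],[0.04,0.18,2],[0.04,0.18,3.5],[0.04,0.18,4.2],[0.04,0.18,4.3],[0.04,0.18,4.3],[0.04,0.18,4.3],[0.04,0.18,4.3]],"fingers":[85,85,85,85,85,60,35,35]}' 40 >/dev/null
python3 -c "from h import *;stt()"
python3 -m inch '{"turn":[[0,0,0],[0,0,0]],"linear":[[0,0,0],[0,0,0]],"fingers":[35,35]}' 40 >/dev/null
python3 -c "from h import *;stt()"
```

```text
t 25.98 tcp [ 0.4789 -0.3268 -0.0209] phi 69.8 F [-0.2  0.9  4.2] T [0.16 0.06 0.03] gap 42.9 q1,q6 [-42. -22.]
t 26.23 tcp [ 0.4788 -0.3269 -0.0208] phi 69.8 F [ 0.7 -0.  -1.5] T [-0.03 -0.02  0.03] gap 42.6 q1,q6 [-42. -22.]
```

```bash
python3 -m inch '{"turn":[[0,0,0],[0,0,0],[0,0,0],[0,0,0],[0,0,0],[0,0,0],[0,0,0]],"linear":[[0,0,-0.5],[0,0,-2],[0,0,-4],[0,0,-6],[0,0,-7.6],[0,0,-7.6],[0,0,-7.6]],"fingers":[35,35,35,35,35,35,35]}' 40 >/dev/null
python3 - <<'E'
from h import *
stt();go(.5607,.0217,.165,34.4)
s=snap('side','side10');P=cloud(s).reshape(-1,3);c=s['frame'].reshape(-1,3).astype(int);e=get_state()['eef_pos']
q=P[(c.min(1)>90)&(np.ptp(c,axis=1)<30)&(P[:,2]>.12)&(P[:,2]<.24)&(np.linalg.norm(P[:,:2]-e[:2],axis=1)<.09)]
print(len(q),np.percentile(q[:,2],[5,25,50,75,95]).round(3))
t=q[np.linalg.norm(q[:,:2]-e[:2],axis=1)>.036];print(len(t),t.mean(0),np.degrees(np.arctan2(*(t.mean(0)-e)[1::-1])))
E
```

```text
t 27.10 tcp [ 0.4786 -0.3273  0.1686] phi 69.8 F [ 0.5  0.6 -1.3] T [-0.04 -0.05  0.08] gap 42.8 q1,q6 [-42. -22.]
lin [14.23, -1.74, 0.21] turn [-0.04, -0.03, 5.89]
188 [0.196 0.197 0.198 0.199 0.202]
128 [ 0.49776149 -0.27502598  0.19818568] 69.32861021014313
```

```bash
python3 -m inch '{"turn":[[0,0,5.89],[0,0,5.89],[0,0,5.89],[0,0,5.89],[0,0,5.89],[0,0,5.89],[0,0,5.89],[0,0,5.89]],"linear":[[14.2,-1.74,0],[14.2,-1.74,0],[14.2,-1.74,0],[14.2,-1.74,0],[14.2,-1.74,0],[14.2,-1.74,0],[14.2,-1.74,0],[14.2,-1.74,0]],"fingers":[35,35,35,35,35,35,35,35]}' 40 >/dev/null
python3 -c "from h import *;stt();go(.5607,.0217,.127,34.4)"
```

```text
t 28.15 tcp [0.5591 0.0211 0.1676] phi 34.5 F [-0.6 -0.1 -0.9] T [ 0.05 -0.04  0.02] gap 42.5 q1,q6 [-6. 50.]
lin [0.07, 0.03, 1.62] turn [-0.08, 0.02, 0.01]
```

```bash
python3 -m inch '{"turn":[[-0.08,0,0],[-0.08,0,0],[-0.08,0,0],[-0.08,0,0],[-0.08,0,0],[-0.08,0,0],[-0.08,0,0]],"linear":[[0.07,0.03,0],[0.07,0.03,0.4],[0.07,0.03,0.8],[0.07,0.03,1.2],[0.07,0.03,1.5],[0.07,0.03,1.62],[0.07,0.03,1.62]],"fingers":[35,35,35,35,35,35,35]}' 40 >/dev/null; python3 -c "from h import *;stt()"
python3 -m inch '{"turn":[[0,0,0],[0,0,0],[0,0,0],[0,0,0]],"linear":[[0,0,0.06],[0,0,0.12],[0,0,0.2],[0,0,0.2]],"fingers":[35,35,35,35]}' 40 >/dev/null; python3 -c "from h import *;stt()"
```

```text
t 29.02 tcp [0.5607 0.0217 0.1269] phi 34.5 F [ 0.2  0.1 -0.5] T [-0.01 -0.07 -0.04] gap 42.8 q1,q6 [-5. 50.]
t 29.52 tcp [0.5606 0.0218 0.1217] phi 34.5 F [ 0.3 -0.  -0.6] T [ 0.09  0.01 -0.04] gap 42.3 q1,q6 [-5. 50.]
```

```bash
python3 -m inch '{"turn":[[0,0,0],[0,0,0],[0,0,0],[0,0,0]],"linear":[[0,0,0.06],[0,0,0.12],[0,0,0.12],[0,0,0.12]],"fingers":[35,35,35,35]}' 40 >/dev/null; python3 -c "from h import *;stt()"
python3 -m inch '{"turn":[[0,0,0],[0,0,0],[0,0,0],[0,0,0]],"linear":[[0,0,0.05],[0,0,0.06],[0,0,0.06],[0,0,0.06]],"fingers":[35,35,35,35]}' 40 >/dev/null; python3 -c "from h import *;stt()"
python3 -m inch '{"turn":[[0,0,0],[0,0,0],[0,0,0],[0,0,0]],"linear":[[0,0,0.05],[0,0,0.06],[0,0,0.06],[0,0,0.06]],"fingers":[35,35,35,35]}' 40 >/dev/null; python3 -c "from h import *;stt()"
```

```text
t 30.02 tcp [0.5605 0.0219 0.1186] phi 34.5 F [-0.3  0.6 -1.1] T [ 0.08  0.05 -0.08] gap 42.8 q1,q6 [-5. 50.]
t 30.52 tcp [0.5605 0.0219 0.1171] phi 34.5 F [-0.1  0.4 -1. ] T [-0.01 -0.04 -0.02] gap 42.5 q1,q6 [-5. 50.]
t 31.02 tcp [0.5604 0.0219 0.1156] phi 34.5 F [-0.4  0.3 -0.5] T [0.03 0.02 0.02] gap 42.9 q1,q6 [-5. 50.]
```

```bash
python3 -m inch '{"turn":[[0,0,0],[0,0,0],[0,0,0],[0,0,0]],"linear":[[0,0,0.06],[0,0,0.12],[0,0,0.16],[0,0,0.16]],"fingers":[35,35,35,35]}' 40 >/dev/null; python3 -c "from h import *;stt()"
python3 -m inch '{"turn":[[0,0,0],[0,0,0],[0,0,0],[0,0,0]],"linear":[[0,0,0.06],[0,0,0.1],[0,0,0.1],[0,0,0.1]],"fingers":[35,35,35,35]}' 40 >/dev/null; python3 -c "from h import *;stt()"
python3 -m inch '{"turn":[[0,0,0],[0,0,0],[0,0,0],[0,0,0]],"linear":[[0,0,0.06],[0,0,0.1],[0,0,0.1],[0,0,0.1]],"fingers":[35,35,35,35]}' 40 >/dev/null; python3 -c "from h import *;stt()"
```

```text
t 31.52 tcp [0.5604 0.0219 0.1114] phi 34.5 F [ 0.2 -0.  -0.9] T [ 0.02 -0.07 -0.03] gap 42.8 q1,q6 [-5. 50.]
t 32.02 tcp [0.5608 0.022  0.1096] phi 34.5 F [-0.2  0.5  3.9] T [0.19 0.1  0.02] gap 42.4 q1,q6 [-5. 50.]
t 32.52 tcp [0.5606 0.0219 0.1063] phi 34.5 F [ 0.7  0.3 -1.4] T [ 0.05 -0.25  0.  ] gap 42.9 q1,q6 [-5. 50.]
```

Past the balls (3.9 N, then released). Next, down to the collar.

```bash
python3 -m inch '{"turn":[[0,0,0],[0,0,0],[0,0,0],[0,0,0],[0,0,0]],"linear":[[0,0,0.08],[0,0,0.16],[0,0,0.24],[0,0,0.32],[0,0,0.32]],"fingers":[35,35,35,35,35]}' 40 >/dev/null; python3 -c "from h import *;stt()"
python3 -m inch '{"turn":[[0,0,0],[0,0,0],[0,0,0],[0,0,0]],"linear":[[0,0,0.05],[0,0,0.1],[0,0,0.1],[0,0,0.1]],"fingers":[35,35,35,35]}' 40 >/dev/null; python3 -c "from h import *;stt()"
python3 -m inch '{"turn":[[0,0,0],[0,0,0],[0,0,0],[0,0,0]],"linear":[[0,0,0.04],[0,0,0.06],[0,0,0.06],[0,0,0.06]],"fingers":[35,35,35,35]}' 40 >/dev/null; python3 -c "from h import *;stt()"
```

```text
t 33.15 tcp [0.5602 0.0219 0.0976] phi 34.5 F [ 1.5  0.2 -2. ] T [ 0.06 -0.26 -0.02] gap 42.5 q1,q6 [-5. 50.]
t 33.65 tcp [0.5603 0.0219 0.0952] phi 34.5 F [0.8 0.9 0.7] T [ 0.12 -0.12 -0.01] gap 42.7 q1,q6 [-5. 50.]
t 34.15 tcp [0.5603 0.0219 0.0951] phi 34.5 F [-2.7 -0.   5.9] T [0.18 0.59 0.  ] gap 42.8 q1,q6 [-5. 50.]
```

```bash
python3 -m inch '{"turn":[[0,0,0],[0,0,0],[0,0,0],[0,0,0]],"linear":[[0,0,0.05],[0,0,0.09],[0,0,0.09],[0,0,0.09]],"fingers":[35,35,35,35]}' 40 >/dev/null; python3 -c "from h import *;stt()"
python3 -m inch '{"turn":[[0,0,0],[0,0,0],[0,0,0],[0,0,0],[0,0,0],[0,0,0],[0,0,0],[0,0,0]],"linear":[[0,0,0],[0,0,0],[0,0,0],[0,0,0],[0,0,-1],[0,0,-3],[0,0,-5],[0,0,-5]],"fingers":[43,70,85,85,85,85,85,85]}' 40 >/dev/null
python3 -m inch '{"turn":[[0,0,0],[0,0,0],[0,0,0],[0,0,0],[0,0,0],[0,0,0]],"linear":[[-8,0,0],[-8,0,0],[-8,0,0],[-8,0,0],[-8,0,0],[-8,0,0]],"fingers":[85,85,85,85,85,85]}' 40 >/dev/null
python3 - <<'E'
from h import *
stt();s=snap('side','side11');t=snap('top','top2')
a=cv2.resize(s['frame'][120:260,225:385],None,fx=2.5,fy=2.5,interpolation=cv2.INTER_CUBIC);b=cv2.resize(t['frame'][145:235,270:370],(389,350),interpolation=cv2.INTER_CUBIC)
cv2.imwrite('pics/c8.png',np.hstack([a,b])[:,:,::-1])
P=cloud(s)[120:260,225:385].reshape(-1,3);d=np.linalg.norm(P[:,:2]-[.561,.0217],axis=1);print('rim',np.percentile(P[(d<.023)&(d>.0185)&(P[:,2]>.125)][:,2],[25,50,75,90]).round(4),'ring',np.percentile(P[(d<.031)&(d>.025)&(P[:,2]>.1)&(P[:,2]<.14)][:,2],[25,50,75]).round(4))
E
```

```text
t 34.65 tcp [0.5604 0.0219 0.0951] phi 34.5 F [-5.4  0.7 10.2] T [0.29 0.92 0.03] gap 43.0 q1,q6 [-5. 50.]
t 36.40 tcp [ 0.3995 -0.091   0.2248] phi 34.5 F [ 0.2 -0.1  0.1] T [ 0.   -0.05  0.02] gap 84.9 q1,q6 [-23.  32.]
rim [0.1331 0.1414 0.1468 0.148 ] ring [0.1225 0.1235 0.1246]
```

View pics/c8.png

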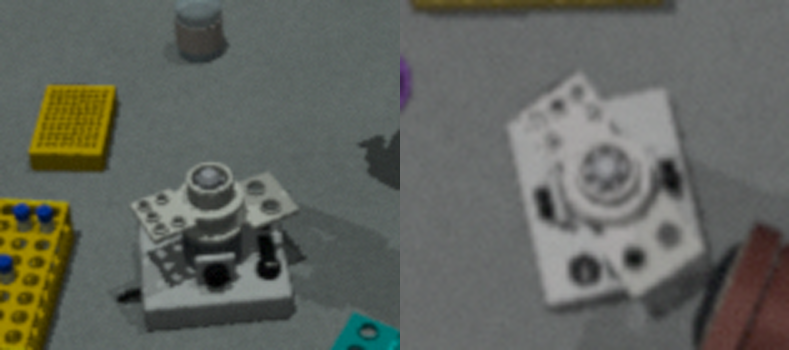

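c8 shows both carriers stacked level, with the small tab upper left and the big tab lower right on the dial side, 180° apart. The ring top is at 0.1235 (nominal 0.122) and the rim at about 0.147 (nominal 0.146), which is within calibration. The gripper is clear, so I'm handing in.

```bash
python3 -c "from bench import *;job_done()"
```

```text
the job is handed in; nothing more can be done
```

I seated the large-tube carrier on the flange first, then the small-tube carrier on top of it. I released both and handed the job in at about 36.5 s.

**Large carrier:** It first dropped between the splines about 36° off the dial direction. I lifted it and used the neighbouring groove, so its tab sits about 21° off the dial direction. It passed both pairs of balls and stopped firmly on the flange.

**Small carrier:** It went straight into the grooves with its tab about 180° from the large one, passed the upper balls and stopped firmly on the large collar. It is turned the opposite way as asked.

**Last checks:**
- **Seating:** Each carrier held its height when I pressed with about 10 N, which was the most force I read at any point. Forces were read only at the end of each move.
- **Heights:** The large collar's top measured 0.117 m against a nominal 0.116 m. The small ring's top measured 0.1235 m against 0.122 m, and its rim about 0.147 m against 0.146 m. All are within the camera calibration.
- **Clearance:** The gripper was open and away from everything. I never moved near the rack, well block, bottle or notebook, but I did not re-measure them at the end.

**What disagreed:** The fingertips really sit about 30 mm further back than the reported tool point. My first two closings therefore shut above the large carrier's collar without touching it. I found the offset in the depth image and allowed for it from then on.

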